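# Slack off a strainer's clamp nut with the ratchet and swing the clamp bar clear

## Robot

A 7-joint arm with a two-finger parallel gripper is mounted at the origin on the work surface. World frame = base frame: x ahead of the robot, y to its left, z up, the work surface at z = 0. Lengths are in m, angles in rad, forces in N, time in s.
With the tool pointing down it reaches from about 0.425 to 0.925 m from the base axis. Payload 6.8 kg.
Tool frame: the origin (TCP) lies on the front face of the gripper's body, between the roots of the fingers; the fingertips stand 73 mm ahead of it and the grasp point (between the pads) lies r.pinch_z ahead of it (r.pinch_z is the distance from the TCP to the grasp point, in m); z points along the fingers, y is the direction in which the jaws open and shut (so a half turn about z gives the same grasp; the last joint's range is limited). The gripper opens to 85 mm and grips with 20 to 120 N. Pads are 22 mm wide; open, the fingers measure 114 mm over their backs; the gripper's body (76 mm by 85 mm) begins 54 mm behind the grasp point. The pads swing forward as they close: fully open they stand 13 mm farther back than shut.
Start: joints at [-0.108, 0.477, 0.022, 1.555, -0.011, 1.109, -0.083], TCP at [0.675, 0, 0.304] pointing down, gripper open.
Joint ranges: [-2.96, 2.96], [-0.34, 2.1], [-1.41, 1.46], [0.24, 2.44], [-1.37, 4.51], [0.17, 1.92], [-2.96, 2.96]. Speed limits (rad/s): [2.39, 2.39, 3.14, 3.14, 3.14, 3.14, 3.14].

## Interface

Orientations are given as a rotation vector (axis times angle).
In Python, from bench import readout, grab_frame, r, search_frame, masks_of, tip_of gives the robot as it stands.
- The arm moves only by the tool step_arm, never from a script. Its argument "commands" is a list of rows, each a list of 7 numbers: the shift along the tool's x, y, z as a fraction of full scale, then the turn, a rotation vector about the tool's x, y, z as a fraction of full scale, then the gripper's target within -1 to 1 (shut at 1, half-way at 0, fully open at -1). In form: [[tx, ty, tz, ax, ay, az, hand], ...]. A call has exactly 10 rows; each row is the pose to reach, as a shift and turn from the pose measured when the call began, along the tool's axes at that moment, turning the shorter way round; what a row does not reach only later rows make up. Full scale, the value 1, is 500 mm for a shift and 360 degrees for a turn. A row lasts 1/8 s, in which the tool goes at most 62.5 mm and 10.7 degrees, less where a joint would pass 70% of its speed; a pose out of reach is approached as far as the arm can. A call with a number of a shift or a turn outside -1 to 1 is refused whole. A call with a gripper value outside its range is refused whole. The fingers move at their own pace and stop on an object; "newtons" is the grip in N (left out, the last holds). Time passes only in rows, so rows that repeat a pose let the fingers close, or fill a call up. It gives the time, the measured TCP pose, the force and the opening at its end, in the units of the state.
- readout.get_obs(): the state, without advancing time (a new reading comes with each control period).
- grab_frame(name): name is "scene" or "side" or "wrist"; returns a dict with "img" (400x640x3 uint8, red, green, blue), "K" (3x3 intrinsics, pixels), "D" ([k1, k2, p1, p2, k3] as OpenCV has them; the pictures are not rectified), "world_to_cam" (4x4, takes a point from world to camera coordinates). Camera axes: x right, y down, z forward; pixel columns grow to the right and rows downward; lengths in m; the calibration is good to about 2 mm. A picture is of the moment at which its call begins. There is no depth.
- r.hand_in(): hands the job in, once; it reports no verdict.
Trained networks look in a picture, given as the dict that the camera call returned (one of the last four; its "shot" number tells which), for a name from the list of things; names that differ only in an ending like _2 or _b are one class to them, and where a whole thing is asked for, a point or a joint stands for the part that bears it (a point fixed in the world has none). Each returns a list of dicts, best first, with "p" (0 to 1); they miss things now and then, are a little off and sometimes report something else, mostly with a low value. They report only what shows in the picture. A call takes as long as a camera call.
- search_frame(thing, picture): "extent" ([centre column, centre row, width, height] in pixels, round what is visible of it).
- masks_of(thing, picture): "pixels" (400x640 bool, what is visible of it) and "extent" ([centre column, centre row, width, height] in pixels, round what is visible of it).
- tip_of(thing, picture): "point" ([column, row] in pixels: a listed point, or the origin of a listed thing).
The state is a dict: "clock": time; "joints": joint angles; "qvel": joint speeds; "tau": joint torques, N m; "tcp_pos": TCP position; "orientation": TCP orientation; "contact_force": force on the tool from outside, world axes, zero at the start; "moment": the same for the moment, N m; "grip_width": finger opening in m.
Only numpy, scipy, OpenCV 4.12 (cv2) and the standard library are available. Lean on these libraries where they do the work, as an engineer would, in place of code of your own. Each camera call takes 0.05 s, during which the arm holds its last target. There are 200 camera calls.

## Task

The strainer's cover has to come off for cleaning. The ratchet spanner left on the clamp nut is still set to tighten: flip its direction lever fully over to the loosening side, work the handle to and fro until the nut has let go of the clamp bar, then push the bar's free end round on its pin until it is fully home against its stop post, clear of the nut. Leave the ratchet on the nut, still set to loosen, and the other things on the bench where they lie.

Things in the scene. Friction and masses are not known exactly. Their poses are not given: they have to be found in the camera images.
- lever (a joint): ratchet's direction lever, a thumb lever on an upright pivot 48 mm from the nut's axis, pointing outwards along the handle. -0.6 rad (where it starts) = over to the clockwise side seen from above: drives clockwise, tightens; 0 = midway, drives both ways (no clicking back); +0.6 = over to the anticlockwise side: drives anticlockwise, loosens, and clicks back freely. Firm stops at both ends, stays where left
- lever_tip (a point): middle of the upright fin at the end of the dark steel direction lever, 41 mm from the lever's pivot; the fin is 26 mm long (along the lever), 11 mm thick, and reaches 13 mm below and 11 mm above this point. The flat top of the spanner's head lies 15 mm below it. Pushing the fin over takes about 4 N; the handle stays put meanwhile
- handle (a joint): ratchet handle's angle about the nut, anticlockwise from above positive. 0 rad = against the bleed riser; it swings clockwise from there to -2.6. Swinging it idly takes about 3 to 5 N at handle_grip, turning the nut 8 to 12 N. Toothed every 0.42 rad: up to that much of each stroke is lost before it bites, and only the loosening strokes (towards 0) turn the nut
- handle_grip (a point): centre of the ratchet spanner's round black rubber grip, 175 mm from the nut's axis, about 0.166 m above the bench; the grip is 26 mm thick, level, and runs from 117 to 235 mm from the nut's axis
- nut_axis (a point): on the nut's upright axis, level with the handle; x axis along the handle. The spanner's round steel head (80 mm) covers the collar nut, 14 mm up and down. Unscrewing anticlockwise lifts nut and spanner 10 mm a turn. From tight it needs 2.2 rad until its collar clears the two 3.5 mm keeper lugs at the bar's slot; it starts 0 to 0.5 rad short of tight, not seen, and is stopped 4.4 rad from tight
- bar (a joint): angle of the clamp bar about its fixed pin, clockwise from above positive. 0 rad = across the cover, slotted end round the stud, held by the nut (it gives only 0.01 to 0.03 rad); 1.05 = against the stop post, a firm end. Once the nut has let go, it swings with about 3 N at bar_push and stays where left
- bar_pin (a point): on the upright axis of the bar's pin, half-way up the bar; the round pin head stands 16 mm above it. The nut is 200 mm away
- bar_push (a point): on the middle line of the clamp bar (flat dark steel, 34 mm wide, 16 mm thick, 250 mm long, top 0.142 m above the bench), 130 mm from its pin, half-way up its thickness. The spanner's head begins 30 mm farther along. The flat cover lies 21 mm below this point, with two wire eyes that come to 11 mm below it
- strainer: grey pipe strainer on a steel plate: round body, flat steel cover 170 mm, flanged pipe stubs to both sides, 500 mm overall. Origin on the bench under the cover's middle; y axis along pipe and bar: pin at y -100 mm, stud and nut at +100, bleed riser (upright stub pipe, 26 mm thick, its brass cap 194 mm above the bench) at +220; stop post on the +x side
- spanner: a plain open-ended spanner, 190 mm long, lying on the bench just beyond the strainer's plate; to be left alone
- gasket: a flat black rubber ring, 148 mm across, 5 mm thick, lying left of the strainer; to be left alone
- hammer: a hammer, 280 mm long, lying right of the strainer; to be left alone
- oil: a white bottle, 60 mm across, 150 mm tall, at the left; to be left alone
- basket: a bright metal perforated strainer basket, 116 mm across, 104 mm tall, at the right; to be left alone

How it is judged:
By the outcome, as a careful person would: the job done as asked, in the order asked, and still so for the second after the job is handed in, with the robot touching nothing.
It also fails if it takes over 72 s, if anything falls off the work surface, if the arm or the gripper's body presses on something with over 40 N, if the wrist force passes 120 N, or if a joint passes its speed limit or range.

## Working session

There is one attempt and no reset: what is moved stays moved. The work goes in short steps, Python scripts to look and compute and a tool call to move; the robot and the scene stay as the last step left them, time stands still between calls to the robot, and variables do not carry over. Pictures are saved under pics/ and viewed, about 8 in all and at most 12, crops included, and the job is handed in when it is done.

Besides the shell and the picture viewer there is one more tool, called after "Emit:" by a JSON object that holds its "op" and its "data", one argument or row to a line. step_arm: Moves the arm, as the interface text tells. Its arguments: {"type":"object","properties":{"commands":{"type":"array"},"newtons":{"type":"number"}},"required":["commands"]}

```bash
mkdir -p pics; ls
cat > h.py <<'E'
import numpy as np, cv2
from scipy.optimize import least_squares
from scipy.spatial.transform import Rotation as R
from bench import readout, grab_frame, r, search_frame, masks_of, tip_of
def ray(f,p):
    u=cv2.undistortPoints(np.array([[p]],float),f['K'],f['D'])[0,0]
    T=np.array(f['world_to_cam']);Rm=T[:3,:3];o=-Rm.T@T[:3,3]
    d=Rm.T@np.array([u[0],u[1],1]);return o,d/np.linalg.norm(d)
def atz(f,p,z):
    o,d=ray(f,p);return o+d*(z-o[2])/d[2]
def tri(obs):
    A=0;b=0
    for f,p in obs:
        o,d=ray(f,p);P=np.eye(3)-np.outer(d,d);A=A+P;b=b+P@o
    x=np.linalg.solve(A,b)
    res=[np.linalg.norm((np.eye(3)-np.outer(ray(f,p)[1],ray(f,p)[1]))@(x-ray(f,p)[0])) for f,p in obs]
    return x,res
def proj(f,X):
    T=np.array(f['world_to_cam']);c=T[:3,:3]@np.array(X)+T[:3,3]
    return cv2.projectPoints(c[None],np.zeros(3),np.zeros(3),np.array(f['K']),np.array(f['D']))[0][0,0]
def save(f,n): cv2.imwrite('pics/'+n,cv2.cvtColor(f['img'],cv2.COLOR_RGB2BGR))
E
python3 - <<'E'
from h import *
F={n:grab_frame(n) for n in('scene','side','wrist')}
for n in F: save(F[n],n+'0.png')
for t in('lever_tip','handle_grip','nut_axis','bar_pin','bar_push','strainer'):
    obs=[]
    for n,f in F.items():
        q=tip_of(t,f)
        if q: print(t,n,np.round(q[0]['point']),round(q[0]['p'],2)); 
        if q and q[0]['p']>.4: obs.append((f,q[0]['point']))
    if len(obs)>1:
        print('  ',*[np.round(v,4) for v in tri(obs)])
print(readout.get_obs(), r.pinch_z)
a=np.hstack([F['scene']['img'],]);
E
```

```text
pics
lever_tip scene [307. 194.] 0.41
lever_tip side [325. 195.] 0.59
lever_tip wrist [152. 208.] 0.7
   [0.5639 0.0151 0.1825] [0.0078 0.0025 0.0071]
handle_grip scene [333. 213.] 0.57
handle_grip side [312. 185.] 0.76
handle_grip wrist [160.  53.] 0.58
   [0.5682 0.1136 0.1586] [0.0075 0.0096 0.0032]
nut_axis scene [304. 181.] 0.75
nut_axis side [330. 216.] 0.96
nut_axis wrist [130. 277.] 0.67
   [ 0.5125 -0.0568  0.1608] [0.0041 0.0037 0.0012]
bar_pin scene [252. 176.] 0.72
bar_pin side [374. 241.] 0.78
   [ 0.5766 -0.2447  0.129 ] [0.0061 0.0061]
bar_push scene [284. 182.] 0.8
bar_push side [345. 226.] 0.64
bar_push wrist [163.  50.] 0.21
   [ 0.5364 -0.124   0.1381] [0.0018 0.0018]
strainer scene [280. 209.] 0.93
strainer side [349. 250.] 0.97
strainer wrist [232. 275.] 0.95
   [ 0.5429 -0.1485  0.0007] [0.004  0.0039 0.0016]
{'clock': 1.05, 'joints': array([-0.10808107,  0.47700162,  0.02243183,  1.5553912 , -0.01147094,
        1.10925174, -0.08310445]), 'qvel': array([ 0.0005841 , -0.00147952,  0.00010764,  0.00023725, -0.00023978,
       -0.00094989,  0.00098555]), 'tau': array([ 8.21353387e-04, -5.96330917e+01,  1.60659034e+00, -2.81544024e+01,
        1.24730892e-02,  1.49746509e-03, -4.41266309e-06]), 'tcp_pos': array([ 6.75032728e-01, -3.10823646e-05,  3.03911170e-01]), 'orientation': array([2.22145796e+00, 2.22132527e+00, 6.48852185e-05]), 'contact_force': array([ 0.08535823, -0.05658849, -0.35846286]), 'moment': array([-0.06003905,  0.05052487, -0.05186568]), 'grip_width': 0.0852753514758324} 0.0539
```

View pics/scene0.png

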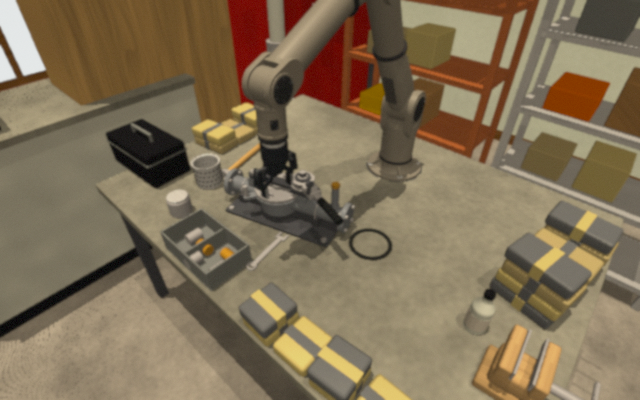

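View pics/side0.png

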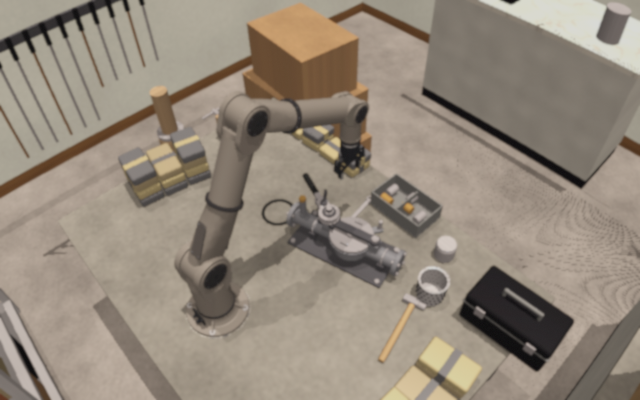

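View pics/wrist0.png

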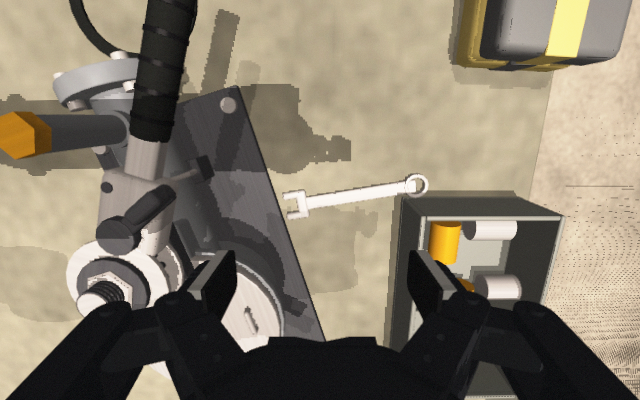

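Scene: the nut and spanner head are at wrist px (115,280), the handle runs up to (165,50), and the lever sits on its right (clockwise) side, with the fin near (165,200). The riser cap is at (20,135). Next I'll refine positions using the known heights.

Run:
```python
from h import *
f=grab_frame('wrist')
Z=dict(lever_tip=.195,handle_grip=.166,nut_axis=.166,strainer=0)
for t,z in Z.items():
    q=tip_of(t,f)[0]; print(t,np.round(q['point'],1),np.round(atz(f,q['point'],z),4))
m=masks_of('lever',f)[0]; print(m['p'],m['extent'])
hm=masks_of('handle',f)[0]; print(hm['p'],hm['extent'])
ov=f['img'].copy(); ov[m['pixels']]=[255,0,0]
# predicted model
nut=np.array([.5125,-.057]);
for a in np.radians([72]):
    e=np.array([np.cos(a),np.sin(a)]);n=np.array([-e[1],e[0]])
    P=nut+.048*e
    for X in ([*nut,.166],[*P,.19],[*(P+.0338*e-.0232*n),.195],[*(nut+.175*e),.166],[*(nut+.117*e),.166]):
        c=proj(f,X);print(np.round(c));cv2.circle(ov,tuple(int(v) for v in c),3,(0,255,0),-1)
cv2.imwrite('pics/w1.png',cv2.cvtColor(cv2.resize(ov[:,:340],None,fx=1.7,fy=1.5),cv2.COLOR_RGB2BGR))
```

```text
lever_tip [148.6 204.7] [0.5622 0.0175 0.195 ]
handle_grip [162.7  47.5] [0.5708 0.1163 0.166 ]
nut_axis [128.7 275.9] [ 0.5168 -0.0521  0.166 ]
strainer [230.  276.2] [ 0.5411 -0.1503 -0.    ]Traceback (most recent call last):
  File "<stdin>", line 6, in <module>
IndexError: list index out of range
```

Emit:
{"op": "step_arm", "data": {
  "commands": [
    [0.026,-0.154,0,0,0,0.05,1],
    [0.026,-0.154,0,0,0,0.05,1],
    [0.026,-0.154,0,0,0,0.05,1],
    [0.026,-0.154,0,0,0,0.05,1],
    [0.026,-0.154,0,0,0,0.05,1],
    [0.026,-0.154,0.03,0,0,0.05,1],
    [0.026,-0.154,0.06,0,0,0.05,1],
    [0.026,-0.154,0.078,0,0,0.05,1],
    [0.026,-0.154,0.078,0,0,0.05,1],
    [0.026,-0.154,0.078,0,0,0.05,1]
  ],
  "newtons": 60
}}

```text
clock: 2.6
tcp_pos: [0.5982, 0.013, 0.2652]
orientation: [2.541, 1.846, 0.001]
contact_force: [-0.8, 0.1, -0.7]
grip_width: -0.0001
```

Run:
```python
from h import *
f=grab_frame('wrist'); save(f,'w2.png'); s=readout.get_obs(); print(s['tcp_pos'],s['grip_width'],s['contact_force'],s['clock'])
Z=dict(lever_tip=.195,handle_grip=.166,nut_axis=.166)
for t,z in Z.items():
    for q in tip_of(t,f)[:1]: print(t,q['p'],np.round(q['point'],1),np.round(atz(f,q['point'],z),4))
```

```text
[0.59832561 0.01305293 0.26537092] 0.0001225077325404664 [ 0.41310204 -0.11342287  0.08551058] 2.65
lever_tip 0.78 [257.7 266.3] [0.5633 0.0184 0.195 ]
handle_grip 0.85 [215.5  86.6] [0.5699 0.1148 0.166 ]
nut_axis 0.56 [255.3 266. ] [0.5502 0.0061 0.166 ]
```

View pics/w2.png

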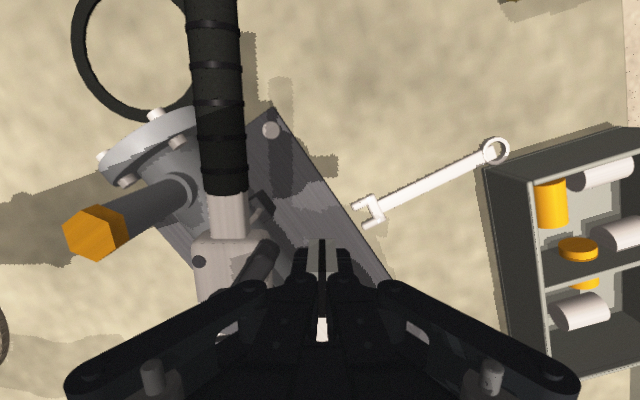

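The fin at (262,258) is just left of the shut fingertips at (295–350,255), so it is ready to sweep.

Emit:
{"op": "step_arm", "data": {
  "commands": [
    [0,-0.02,0,0,0,0,1],
    [0,-0.04,0,0,0,0,1],
    [0,-0.055,0,0,0,0,1],
    [0,-0.07,0,0,0,0,1],
    [0,-0.08,0,0,0,0,1],
    [0,-0.09,0,0,0,0,1],
    [0,-0.1,0,0,0,0,1],
    [0,-0.108,0,0,0,0,1],
    [0,-0.116,0,0,0,0,1],
    [0,-0.116,0,0,0,0,1]
  ]
}}

```text
clock: 4.05
tcp_pos: [0.5433, 0.0303, 0.2655]
orientation: [2.541, 1.845, 0.002]
contact_force: [5.1, -0.9, 0.6]
grip_width: 0.0001
```

Run:
```python
from h import *
f=grab_frame('wrist'); save(f,'w3.png'); s=readout.get_obs(); print(s['tcp_pos'],s['contact_force'],s['clock'])
Z=dict(lever_tip=.195,handle_grip=.166)
for t,z in Z.items():
    for q in tip_of(t,f)[:1]: print(t,q['p'],np.round(q['point'],1),np.round(atz(f,q['point'],z),4))
```

```text
[0.54332257 0.03032252 0.2654534 ] [ 5.34903028 -0.00987123  0.46195379] 4.1
lever_tip 0.69 [284.3 263.5] [0.5226 0.0326 0.195 ]
handle_grip 0.8 [319.1  86.3] [0.5691 0.1143 0.166 ]
```

View pics/w3.png

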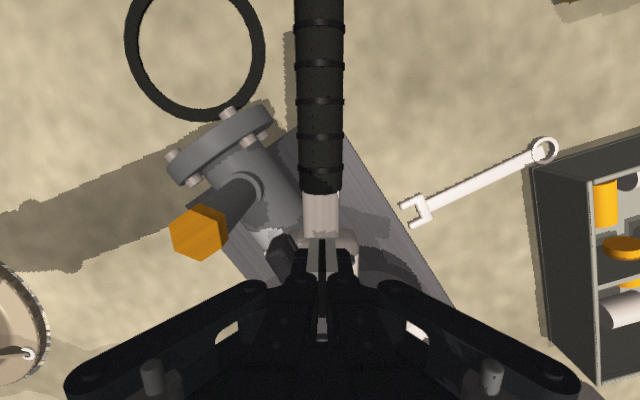

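Emit:
{"op": "step_arm", "data": {
  "commands": [
    [0,-0.002,0,0,0,0,1],
    [0,-0.004,0,0,0,0,1],
    [0,-0.006,0,0,0,0,1],
    [0,-0.008,0,0,0,0,1],
    [0,-0.008,0,0,0,0,1],
    [0,-0.008,0,0,0,0,1],
    [0,-0.008,0,0,0,0,1],
    [0,-0.008,0,0,0,0,1],
    [0,-0.008,0,0,0,0,1],
    [0,-0.008,0,0,0,0,1]
  ]
}}

```text
clock: 5.45
tcp_pos: [0.5399, 0.031, 0.2655]
orientation: [2.541, 1.844, 0.002]
contact_force: [5.3, -1.9, -0.5]
grip_width: -0.0003
```

Emit:
{"op": "step_arm", "data": {
  "commands": [
    [0,-0.002,0,0,0,0,1],
    [0,-0.004,0,0,0,0,1],
    [0,-0.006,0,0,0,0,1],
    [0,-0.008,0,0,0,0,1],
    [0,-0.01,0,0,0,0,1],
    [0,-0.012,0,0,0,0,1],
    [0,-0.012,0,0,0,0,1],
    [0,-0.012,0,0,0,0,1],
    [0,-0.012,0,0,0,0,1],
    [0,-0.012,0,0,0,0,1]
  ]
}}

```text
clock: 6.7
tcp_pos: [0.5347, 0.0324, 0.2656]
orientation: [2.54, 1.843, 0.003]
contact_force: [5.6, -1.8, 0.1]
grip_width: 0.0
```

Run:
```python
from h import *
f=grab_frame('wrist'); save(f,'w4.png'); s=readout.get_obs(); print(s['tcp_pos'],s['contact_force'],s['clock'])
Z=dict(lever_tip=.195,handle_grip=.166)
for t,z in Z.items():
    for q in tip_of(t,f)[:1]: print(t,q['p'],np.round(q['point'],1),np.round(atz(f,q['point'],z),4))
```

```text
[0.53468204 0.03234553 0.26559094] [ 5.60457166 -0.975915    1.34929343] 6.75
lever_tip 0.95 [287.8 267.4] [0.5151 0.0318 0.195 ]
handle_grip 0.67 [323.9  84.3] [0.5636 0.1164 0.166 ]
```

Emit:
{"op": "step_arm", "data": {
  "commands": [
    [0,0.01,0,0,0,0,1],
    [0,0.02,-0.02,0,0,0,1],
    [0,0.02,-0.08,0,0,0,0.5],
    [0.05,0.01,-0.08,0,0,0,-0.3],
    [0.1,0.004,-0.08,0,0,-0.006,-0.3],
    [0.15,0.004,-0.08,0,0,-0.006,-0.3],
    [0.186,0.004,-0.08,0,0,-0.006,-0.3],
    [0.186,0.004,-0.08,0,0,-0.006,-0.3],
    [0.186,0.004,-0.08,0,0,-0.006,-0.3],
    [0.186,0.004,-0.08,0,0,-0.006,-0.3]
  ]
}}

```text
clock: 8.1
tcp_pos: [0.5652, 0.119, 0.3055]
orientation: [2.506, 1.888, 0.002]
contact_force: [-0.2, 0.4, -0.3]
grip_width: 0.0556
```

Run:
```python
from h import *
f=grab_frame('wrist'); save(f,'w5.png'); s=readout.get_obs(); print(s['tcp_pos'],s['orientation'],s['contact_force'],s['clock'],s['grip_width'])
g=grab_frame('side')
Z=dict(lever_tip=.195,handle_grip=.166)
for t,z in Z.items():
  for h in (f,g):
    for q in tip_of(t,h)[:1]: print(t,q['p'],np.round(q['point'],1),np.round(atz(h,q['point'],z),4))
```

```text
[0.56524223 0.11913464 0.3056008 ] [2.50607454e+00 1.88839086e+00 2.25448990e-03] [ 0.51250421 -0.28216986 -0.87436107] 8.15 0.055334413454535616
lever_tip 0.71 [287.5 350.4] [0.5122 0.0297 0.195 ]
lever_tip 0.53 [315.2 195.4] [0.5261 0.033  0.195 ]
handle_grip 0.7 [319.4 217.5] [0.563  0.1171 0.166 ]
handle_grip 0.76 [311.2 184. ] [0.5724 0.1096 0.166 ]
```

View pics/w5.png

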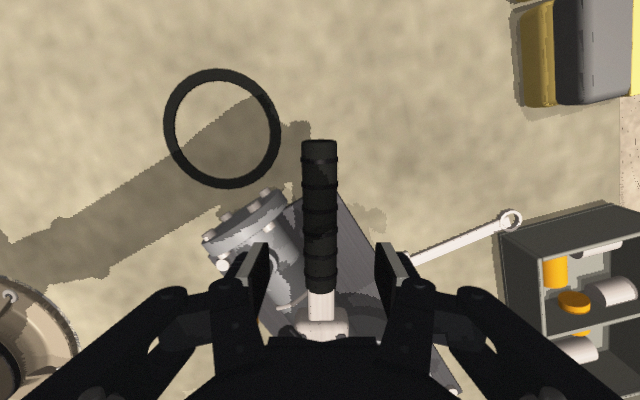

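The handle lies centred between the open fingers (255/390, handle 320) and aligned with the tool. I'll lower over it and start the clockwise back-stroke.

Emit:
{"op": "step_arm", "data": {
  "commands": [
    [0,0,0.05,0,0,0,-0.3],
    [0,0,0.1,0,0,0,-0.3],
    [0,0,0.154,0,0,0,-0.3],
    [0,0,0.154,0,0,0,-0.3],
    [-0.0018,0.0357,0.154,0,0,0.0159,-0.3],
    [-0.0071,0.0711,0.154,0,0,0.0318,-0.3],
    [-0.0182,0.1126,0.154,0,0,0.0509,-0.3],
    [-0.0341,0.1525,0.154,0,0,0.07,-0.3],
    [-0.0547,0.1902,0.154,0,0,0.0891,-0.3],
    [-0.0842,0.2306,0.154,0,0,0.1114,-0.3]
  ]
}}

```text
clock: 9.65
tcp_pos: [0.6648, 0.0488, 0.2301]
orientation: [3.005, 0.914, 0.004]
contact_force: [-2.1, 1.8, -0.6]
grip_width: 0.0551
```

Run:
```python
from h import *
f=grab_frame('wrist'); s=readout.get_obs(); print(s['tcp_pos'],s['orientation'],s['contact_force'],s['clock'],s['grip_width'])
d=s['tcp_pos'][:2]-[.516,-.053]; print(np.hypot(*d),np.degrees(np.arctan2(d[1],d[0])),np.degrees(2*np.arctan2(s['orientation'][1],s['orientation'][0])))
for t,z in dict(lever_tip=.195,handle_grip=.166).items():
    for q in tip_of(t,f)[:1]: print(t,q['p'],np.round(q['point'],1),np.round(atz(f,q['point'],z),4))
```

```text
[0.66681717 0.04467033 0.2304001 ] [3.00625542 0.89825106 0.00675917] [ 0.81985372 -0.39867823  0.93860256] 9.7 0.05493156993971793
0.17968113504675004 32.927396023424365 33.271659216100645
handle_grip 0.89 [288.3 270.7] [0.6508 0.0608 0.166 ]
```

Emit:
{"op": "step_arm", "data": {
  "commands": [
    [-0.004,0.0537,0,0,0,0.0239,-0.3],
    [-0.0161,0.1062,0,0,0,0.0477,-0.3],
    [-0.0358,0.1563,0,0,0,0.0716,-0.3],
    [-0.0628,0.2029,0,0,0,0.0955,-0.3],
    [-0.0628,0.2029,0,0,0,0.0955,-0.3],
    [-0.0358,0.1563,0,0,0,0.0716,-0.3],
    [-0.0161,0.1062,0,0,0,0.0477,-0.3],
    [-0.004,0.0537,0,0,0,0.0239,-0.3],
    [0,0,0,0,0,0,-0.3],
    [-0.0018,-0.0359,0,0,0,-0.0159,-0.3]
  ]
}}

```text
clock: 11.05
tcp_pos: [0.6552, 0.0606, 0.2311]
orientation: [2.942, 1.078, 0.01]
contact_force: [4.5, -8.3, -1.7]
grip_width: 0.0554
```

```bash
cat > st.py <<'E'
from h import *
f=grab_frame('wrist'); s=readout.get_obs(); print(s['tcp_pos'],s['contact_force'],s['clock'],s['grip_width'])
d=s['tcp_pos'][:2]-[.516,-.053]; a=np.arctan2(d[1],d[0]); print('R',np.hypot(*d),'tcp ang',a,'tool ang',2*np.arctan2(s['orientation'][1],s['orientation'][0]),'Ft',s['contact_force'][:2]@[-np.sin(a),np.cos(a)])
for t,z in dict(handle_grip=.166).items():
    for q in tip_of(t,f)[:1]:
        X=atz(f,q['point'],z); print(t,q['p'],np.round(X,4),'handle',np.arctan2(X[1]+.053,X[0]-.516)-1.68)
E
python3 st.py
```

```text
[0.65386623 0.06273319 0.23096396] [ 2.46003551 -6.60927488 -0.85327862] 11.1 0.05548069339349378
R 0.18000352730577143 tcp ang 0.6983431352326164 tool ang 0.7079304518541433 Ft -6.643778689563169
handle_grip 0.67 [0.6636 0.0416 0.166 ] handle -1.1102681933475567
```

Emit:
{"op": "step_arm", "data": {
  "commands": [
    [-0.0026,-0.0431,0,0,0,-0.0191,-0.3],
    [-0.0103,-0.0856,0,0,0,-0.0382,-0.3],
    [-0.0231,-0.1268,0,0,0,-0.0573,-0.3],
    [-0.0407,-0.1662,0,0,0,-0.0764,-0.3],
    [-0.0629,-0.2033,0,0,0,-0.0955,-0.3],
    [-0.0894,-0.2374,0,0,0,-0.1146,-0.3],
    [-0.1197,-0.2681,0,0,0,-0.1337,-0.3],
    [-0.1506,-0.2928,0,0,0,-0.1512,-0.3],
    [-0.1506,-0.2928,0,0,0,-0.1512,-0.3],
    [-0.1506,-0.2928,0,0,0,-0.1512,-0.3]
  ]
}}

```text
clock: 12.4
tcp_pos: [0.5043, 0.126, 0.2314]
orientation: [2.114, 2.307, 0.012]
contact_force: [5.7, -1.6, -0.8]
grip_width: 0.0557
```

```bash
python3 st.py
```

```text
[0.50430968 0.12601152 0.23132894] [ 6.21181341 -1.26109061 -0.77081077] 12.45 0.055395913488075925
R 0.17939283182946306 tcp ang 1.6360085979424448 tool ang 1.657761405421714 Ft -6.1164294830208545
handle_grip 0.58 [0.5237 0.1216 0.166 ] handle -0.15346340717139273
```

Emit:
{"op": "step_arm", "data": {
  "commands": [
    [-0.004,0.0536,0,0,0,0.0239,-0.3],
    [-0.016,0.1061,0,0,0,0.0477,-0.3],
    [-0.0357,0.1561,0,0,0,0.0716,-0.3],
    [-0.0627,0.2027,0,0,0,0.0955,-0.3],
    [-0.0963,0.2447,0,0,0,0.1194,-0.3],
    [-0.1358,0.2812,0,0,0,0.1432,-0.3],
    [-0.1804,0.3114,0,0,0,0.1671,-0.3],
    [-0.2291,0.3346,0,0,0,0.191,-0.3],
    [-0.2802,0.3503,0,0,0,0.2149,-0.3],
    [-0.3121,0.3562,0,0,0,0.2292,-0.3]
  ]
}}

```text
clock: 13.75
tcp_pos: [0.6949, -0.0121, 0.2343]
orientation: [3.12, 0.345, 0.019]
contact_force: [-2.9, 3.3, -0.1]
grip_width: 0.0554
```

```bash
python3 st.py
```

```text
[ 0.69526975 -0.01464007  0.23442124] [ 0.67321362  1.05903894 -0.67817541] 13.8 0.05559782859671899
R 0.18332792346606855 tcp ang 0.2107999094789895 tool ang 0.2147298725427581 Ft 0.8947312237145806
handle_grip 0.67 [0.6836 0.0046 0.166 ] handle -1.348939710043076
```

Emit:
{"op": "step_arm", "data": {
  "commands": [
    [-0.004,-0.0536,0.002,0,0,-0.0239,-0.3],
    [-0.016,-0.1061,0.004,0,0,-0.0477,-0.3],
    [-0.0357,-0.1561,0.006,0,0,-0.0716,-0.3],
    [-0.0627,-0.2027,0.006,0,0,-0.0955,-0.3],
    [-0.0963,-0.2447,0.006,0,0,-0.1194,-0.3],
    [-0.1358,-0.2812,0.006,0,0,-0.1432,-0.3],
    [-0.1804,-0.3114,0.006,0,0,-0.1671,-0.3],
    [-0.2291,-0.3346,0.006,0,0,-0.191,-0.3],
    [-0.2802,-0.3503,0.006,0,0,-0.2149,-0.3],
    [-0.3166,-0.3574,0.006,0,0,-0.2308,-0.3]
  ]
}}

```text
clock: 15.1
tcp_pos: [0.5043, 0.1291, 0.2311]
orientation: [2.083, 2.327, 0.027]
contact_force: [9.7, 3.0, 1.6]
grip_width: 0.0556
```

```bash
python3 st.py
```

```text
[0.50215259 0.12915578 0.23086947] [6.64868806 2.95384813 0.80929829] 15.15 0.0557579283506996
R 0.18268135865498564 tcp ang 1.6466699932841828 tool ang 1.6859654380278852 Ft -6.853463929516257
handle_grip 0.55 [0.528  0.1213 0.166 ] handle -0.17806020899639008
```

Emit:
{"op": "step_arm", "data": {
  "commands": [
    [-0.008,0.0536,0,0,0,0.0239,-0.3],
    [-0.022,0.1061,0,0,0,0.0477,-0.3],
    [-0.0417,0.1561,0,0,0,0.0716,-0.3],
    [-0.0687,0.2027,0,0,0,0.0955,-0.3],
    [-0.1023,0.2447,0,0,0,0.1194,-0.3],
    [-0.1418,0.2752,0,0,0,0.1432,-0.3],
    [-0.1864,0.3054,0,0,0,0.1671,-0.3],
    [-0.2351,0.3286,0,0,0,0.191,-0.3],
    [-0.2862,0.3443,0,0,0,0.2149,-0.3],
    [-0.3181,0.3502,0,0,0,0.2292,-0.3]
  ]
}}

```text
clock: 16.45
tcp_pos: [0.6946, -0.0075, 0.2353]
orientation: [3.118, 0.382, 0.036]
contact_force: [-1.4, 2.6, -0.8]
grip_width: 0.0553
```

```bash
python3 st.py
```

```text
[ 0.69487302 -0.01011503  0.23541962] [ 0.59984782  1.27314192 -0.96195192] 16.5 0.055492541639938144
R 0.1839420537185706 tcp ang 0.2353094702379819 tool ang 0.23846228856014481 Ft 1.0982060973086765
handle_grip 0.84 [0.6813 0.0049 0.166 ] handle -1.342871364757468
```

Emit:
{"op": "step_arm", "data": {
  "commands": [
    [-0.006,-0.0536,0.002,0,0,-0.0239,-0.3],
    [-0.02,-0.1061,0.004,0,0,-0.0477,-0.3],
    [-0.0397,-0.1561,0.006,0,0,-0.0716,-0.3],
    [-0.0667,-0.2027,0.006,0,0,-0.0955,-0.3],
    [-0.1,-0.2447,0.006,0,0,-0.1194,-0.3],
    [-0.14,-0.2812,0.006,0,0,-0.1432,-0.3],
    [-0.1844,-0.3114,0.006,0,0,-0.1671,-0.3],
    [-0.2331,-0.3346,0.006,0,0,-0.191,-0.3],
    [-0.2842,-0.3503,0.006,0,0,-0.2149,-0.3],
    [-0.3166,-0.3574,0.006,0,0,-0.2308,-0.3]
  ]
}}

```text
clock: 17.8
tcp_pos: [0.5005, 0.1287, 0.2308]
orientation: [2.052, 2.348, 0.041]
contact_force: [10.8, 0.0, 1.9]
grip_width: 0.0552
```

```bash
python3 st.py
```

```text
[0.49862446 0.1285893  0.23048458] [7.41924992 2.26823154 1.42543177] 17.85 0.0555073509314918
R 0.1824187016520182 tcp ang 1.6661917978983543 tool ang 1.7096559760685828 Ft -7.601567805225778
handle_grip 0.56 [0.5245 0.1198 0.166 ] handle -0.1584237915299862
```

Emit:
{"op": "step_arm", "data": {
  "commands": [
    [0,0.02,0,0,0,0,-0.3],
    [0,0.028,-0.02,0,0,0,-0.3],
    [0,0.028,-0.12,0,0,0,-0.3],
    [-0.05,0.028,-0.22,0,0,0.01,0],
    [-0.15,0.01,-0.3,0,0,0.022,0.5],
    [-0.27,-0.004,-0.3,0,0,0.022,1],
    [-0.39,-0.004,-0.3,0,0,0.022,1],
    [-0.51,-0.004,-0.3,0,0,0.022,1],
    [-0.63,-0.004,-0.3,0,0,0.022,1],
    [-0.764,-0.004,-0.3,0,0,0.022,1]
  ]
}}

```text
clock: 19.15
tcp_pos: [0.5429, -0.247, 0.3808]
orientation: [2.209, 2.206, 0.042]
contact_force: [1.1, 0.9, 0.1]
grip_width: -0.0
```

Run:
```python
from h import *
f=grab_frame('wrist'); g=grab_frame('scene');h=grab_frame('side');s=readout.get_obs(); print(s['tcp_pos'],s['orientation'],s['contact_force'],s['clock'],s['grip_width'])
for t,z in dict(lever_tip=.199,handle_grip=.17,nut_axis=.17,bar_pin=.134,bar_push=.134,strainer=0).items():
    for k,c in (('w',f),('sc',g),('si',h)):
        for q in tip_of(t,c)[:1]: print(t,k,round(q['p'],2),np.round(q['point'],1),np.round(atz(c,q['point'],z),4))
save(f,'w6.png')
```

```text
[ 0.54189733 -0.24957981  0.38022004] [2.21793954 2.19728317 0.03841213] [ 0.1131776   1.414486   -0.22682299] 19.3 0.00020187892188064157
lever_tip sc 0.52 [325.9 184.1] [0.5103 0.044  0.199 ]
lever_tip si 0.62 [313.6 199.2] [0.5062 0.02   0.199 ]
handle_grip sc 0.91 [341.8 203.7] [0.5239 0.1222 0.17  ]
handle_grip si 0.72 [304.6 188. ] [0.5363 0.1086 0.17  ]
nut_axis sc 0.9 [303.4 178.3] [ 0.5072 -0.0596  0.17  ]
nut_axis si 0.87 [328.5 214.9] [ 0.5108 -0.0586  0.17  ]
bar_pin sc 0.82 [251.5 176.1] [ 0.5876 -0.2423  0.134 ]
bar_pin si 0.98 [374.3 242.1] [ 0.5653 -0.2498  0.134 ]
bar_push sc 0.93 [284.3 180.5] [ 0.5267 -0.1357  0.134 ]
bar_push si 0.58 [346.1 226. ] [ 0.5423 -0.1232  0.134 ]
strainer w 0.94 [311.4  98.3] [ 0.5402 -0.1465  0.    ]
strainer sc 0.89 [281.1 206.5] [ 0.5284 -0.1623  0.    ]
strainer si 0.63 [346.4 251.2] [ 0.5293 -0.1421  0.    ]
```

View pics/w6.png

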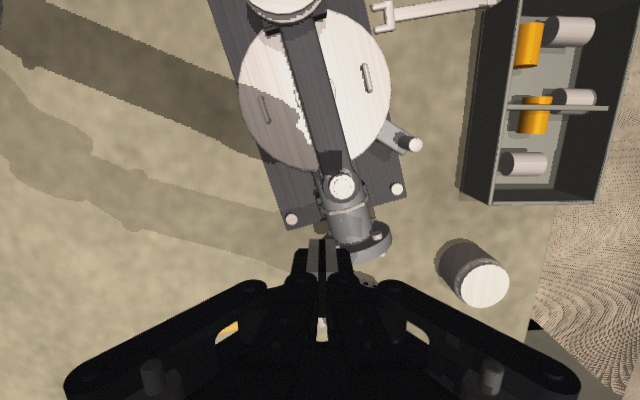

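The wrist view shows the pin head at (342,187), the bar running up to (300,30), wire eyes at (265,108) and (367,78), and the stop post at (413,145).

Run:
```python
from h import *
f=grab_frame('wrist')
for n,p,z in(('pin',(342,187),.15),('bar',(325,120),.142),('bar2',(300,32),.142),('eyeL',(265,108),.123),('eyeR',(367,78),.123),('post.15',(415,145),.15),('post.17',(415,145),.17)): print(n,np.round(atz(f,p,z),4))
p=atz(f,(342,187),.15)[:2];b=atz(f,(300,32),.142)[:2];c=atz(f,(325,120),.142)[:2]
print([np.degrees(np.arctan2(*(q-p)[::-1])) for q in(b,c)])
print([np.round(proj(f,[*(p+.105*np.array([np.cos(a),np.sin(a)])),.142])) for a in np.radians([105,109])])
s=readout.get_obs();print(s['tcp_pos'],R.from_rotvec(s['orientation']).as_matrix().round(4))
```

```text
pin [ 0.5721 -0.2456  0.15  ]
bar [ 0.5545 -0.1766  0.142 ]
bar2 [ 0.5309 -0.0952  0.142 ]
eyeL [ 0.491  -0.1638  0.123 ]
eyeR [ 0.5999 -0.134   0.123 ]
post.15 [ 0.6474 -0.202   0.15  ]
post.17 [ 0.6403 -0.2002  0.17  ]
[np.float64(105.29724909154129), np.float64(104.28317904678966)]
[array([315.,  86.]), array([308.,  89.])]
[ 0.54295354 -0.2464292   0.38050973] [[ 0.0048  0.9994  0.0332]
 [ 1.     -0.005   0.0044]
 [ 0.0046  0.0331 -0.9994]]
```

```bash
cat > rel.py <<'E'
from h import *
def rel(targets):
    s=readout.get_obs();R0=R.from_rotvec(s['orientation'])
    for x,y,z,a in targets:
        Rd=np.array([[np.cos(a),np.sin(a),0],[np.sin(a),-np.cos(a),0],[0,0,-1.]])
        Rd=R.from_matrix(Rd)
        d=R0.inv().apply(np.array([x,y,z])-s['tcp_pos'])/.5; w=(R0.inv()*Rd).as_rotvec()/2/np.pi
        print([round(v,4) for v in [*d,*w]])
def bar(th,off,z,al=.112,pin=(.572,-.246),b0=np.radians(105.3)):
    a=b0-th;u=np.array([np.cos(a),np.sin(a)]);l=np.array([-u[1],u[0]])
    return [*(np.array(pin)+al*u+off*l),z,a]
E
python3 -c "
from rel import *
rel([bar(0,.038,.26),bar(0,.038,.204)])"
```

```text
[np.float64(0.1954), np.float64(-0.0832), np.float64(0.2393), np.float64(0.0053), np.float64(-0.0), np.float64(-0.0433)]
[np.float64(0.1949), np.float64(-0.087), np.float64(0.3512), np.float64(0.0053), np.float64(-0.0), np.float64(-0.0433)]
```

Emit:
{"op": "step_arm", "data": {
  "commands": [
    [0.09,-0.04,0,0.005,0,-0.03,1],
    [0.19,-0.08,0.05,0.005,0,-0.043,1],
    [0.195,-0.083,0.14,0.005,0,-0.043,1],
    [0.195,-0.083,0.239,0.005,0,-0.043,1],
    [0.195,-0.083,0.239,0.005,0,-0.043,1],
    [0.195,-0.083,0.27,0.005,0,-0.043,1],
    [0.195,-0.085,0.3,0.005,0,-0.043,1],
    [0.195,-0.087,0.32,0.005,0,-0.043,1],
    [0.195,-0.087,0.334,0.005,0,-0.043,1],
    [0.195,-0.087,0.334,0.005,0,-0.043,1]
  ]
}}

```text
clock: 21.5
tcp_pos: [0.5054, -0.148, 0.2123]
orientation: [1.908, 2.495, 0.002]
contact_force: [-0.2, 0.2, 0.4]
grip_width: -0.0001
```

Run:
```python
from rel import *
f=grab_frame('wrist');s=readout.get_obs(); print(s['tcp_pos'],s['contact_force'],s['clock'])
save(f,'w7.png')
rel([bar(0,.038,.203),bar(0,.03,.203)]+[bar(t,.030,.203) for t in(.1,.2,.3,.4,.5,.6,.7,.8,.9,1.0)])
```

```text
[ 0.50557461 -0.14805582  0.2126327 ] [ 0.14438588 -0.15894134  0.26317878] 21.55
[np.float64(0.0), np.float64(0.0004), np.float64(0.0193), np.float64(0.0003), np.float64(0.0), np.float64(-0.0003)]
[np.float64(0.0), np.float64(0.0164), np.float64(0.0193), np.float64(0.0003), np.float64(0.0), np.float64(-0.0003)]
[np.float64(0.0049), np.float64(0.0391), np.float64(0.0193), np.float64(0.0003), np.float64(0.0), np.float64(0.0156)]
[np.float64(0.0076), np.float64(0.0621), np.float64(0.0194), np.float64(0.0003), np.float64(0.0), np.float64(0.0315)]
[np.float64(0.0079), np.float64(0.0853), np.float64(0.0194), np.float64(0.0003), np.float64(-0.0), np.float64(0.0475)]
[np.float64(0.0059), np.float64(0.1084), np.float64(0.0195), np.float64(0.0003), np.float64(-0.0), np.float64(0.0634)]
[np.float64(0.0016), np.float64(0.1311), np.float64(0.0195), np.float64(0.0003), np.float64(-0.0), np.float64(0.0793)]
[np.float64(-0.005), np.float64(0.1534), np.float64(0.0196), np.float64(0.0003), np.float64(-0.0001), np.float64(0.0952)]
[np.float64(-0.0137), np.float64(0.1749), np.float64(0.0196), np.float64(0.0003), np.float64(-0.0001), np.float64(0.1111)]
[np.float64(-0.0245), np.float64(0.1953), np.float64(0.0197), np.float64(0.0003), np.float64(-0.0001), np.float64(0.127)]
[np.float64(-0.0374), np.float64(0.2146), np.float64(0.0197), np.float64(0.0003), np.float64(-0.0001), np.float64(0.1429)]
[np.float64(-0.0521), np.float64(0.2326), np.float64(0.0198), np.float64(0.0003), np.float64(-0.0001), np.float64(0.1589)]
```

View pics/w7.png

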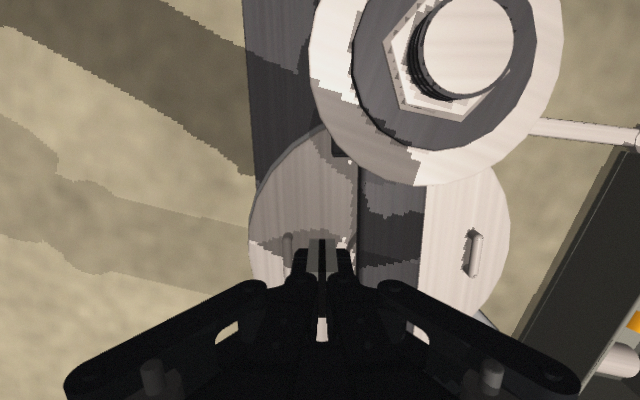

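The fingertips at (300–350,250) are just left of the bar's edge at (358,250) and clear of the eye at (288,245). I'll lower and push gently.

Emit:
{"op": "step_arm", "data": {
  "commands": [
    [0,0,0.01,0,0,0,1],
    [0,0,0.019,0,0,0,1],
    [0,0,0.019,0,0,0,1],
    [0,0.008,0.019,0,0,0,1],
    [0,0.016,0.019,0,0,0,1],
    [0.003,0.028,0.019,0,0,0.008,1],
    [0.005,0.039,0.019,0,0,0.016,1],
    [0.007,0.05,0.019,0,0,0.024,1],
    [0.0076,0.062,0.019,0,0,0.032,1],
    [0.0076,0.062,0.019,0,0,0.032,1]
  ]
}}

```text
clock: 22.8
tcp_pos: [0.5347, -0.136, 0.2031]
orientation: [2.147, 2.292, 0.002]
contact_force: [0.2, -0.0, -0.7]
grip_width: 0.0003
```

Run:
```python
from rel import *
s=readout.get_obs(); print(s['tcp_pos'],s['contact_force'],s['clock'])
rel([bar(t,.030,.203) for t in(.2,.3,.4,.5,.6,.7,.8,.9,1.0)])
```

```text
[ 0.53474491 -0.13601395  0.20309917] [ 0.22487316 -0.02375104 -0.72205032] 22.8
[np.float64(-0.0005), np.float64(-0.0004), np.float64(0.0002), np.float64(0.0003), np.float64(-0.0), np.float64(-0.0003)]
[np.float64(0.0044), np.float64(0.0223), np.float64(0.0002), np.float64(0.0003), np.float64(-0.0), np.float64(0.0156)]
[np.float64(0.0071), np.float64(0.0453), np.float64(0.0003), np.float64(0.0003), np.float64(-0.0), np.float64(0.0315)]
[np.float64(0.0074), np.float64(0.0685), np.float64(0.0003), np.float64(0.0003), np.float64(-0.0001), np.float64(0.0474)]
[np.float64(0.0054), np.float64(0.0916), np.float64(0.0004), np.float64(0.0003), np.float64(-0.0001), np.float64(0.0634)]
[np.float64(0.0011), np.float64(0.1143), np.float64(0.0004), np.float64(0.0003), np.float64(-0.0001), np.float64(0.0793)]
[np.float64(-0.0054), np.float64(0.1366), np.float64(0.0004), np.float64(0.0003), np.float64(-0.0001), np.float64(0.0952)]
[np.float64(-0.0142), np.float64(0.158), np.float64(0.0005), np.float64(0.0003), np.float64(-0.0001), np.float64(0.1111)]
[np.float64(-0.025), np.float64(0.1785), np.float64(0.0005), np.float64(0.0003), np.float64(-0.0001), np.float64(0.127)]
```

Run:
```python
from rel import *
f=grab_frame('wrist');save(f,'w8.png')
for c in('side','scene'):
    g=grab_frame(c)
    for t in('bar_push','bar_pin'):
        q=tip_of(t,g)
        if q: print(c,t,q[0]['p'],atz(g,q[0]['point'],.134).round(4))
```

```text
side bar_push 0.7 [ 0.5691 -0.1276  0.134 ]
side bar_pin 0.65 [ 0.5568 -0.2507  0.134 ]
scene bar_push 0.93 [ 0.5588 -0.116   0.134 ]
scene bar_pin 0.72 [ 0.5751 -0.2547  0.134 ]
```

View pics/w8.png

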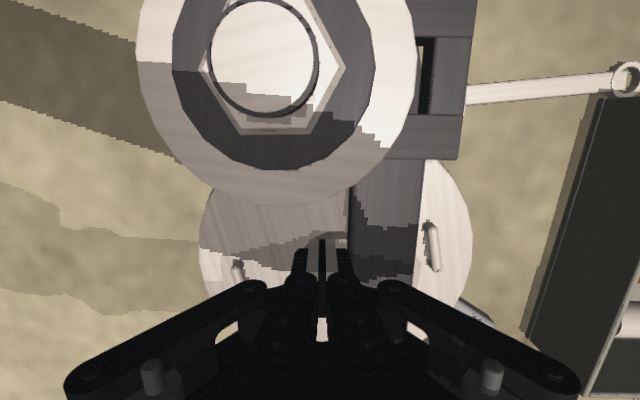

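The bar has swung with the finger and its slotted end is out past the head (slot at (425,75)), so the nut has let go. I'll keep pushing.

Emit:
{"op": "step_arm", "data": {
  "commands": [
    [0.0044,0.0223,0,0,0,0.0156,1],
    [0.0071,0.0453,0,0,0,0.0315,1],
    [0.0074,0.0685,0,0,0,0.0474,1],
    [0.0054,0.0916,0,0,0,0.0634,1],
    [0.0011,0.1143,0,0,0,0.0793,1],
    [-0.0054,0.1366,0,0,0,0.0952,1],
    [-0.0142,0.158,0,0,0,0.1111,1],
    [-0.02,0.169,0,0,0,0.119,1],
    [-0.025,0.1785,0,0,0,0.127,1],
    [-0.025,0.1785,0,0,0,0.127,1]
  ]
}}

```text
clock: 24.4
tcp_pos: [0.6243, -0.1429, 0.2032]
orientation: [2.87, 1.278, 0.003]
contact_force: [-0.3, -0.1, -0.4]
grip_width: -0.0001
```

Run:
```python
from rel import *
s=readout.get_obs(); print(s['tcp_pos'],s['contact_force'],s['clock'])
rel([bar(t,.030,.203) for t in(1.0,1.05,1.1,1.15)])
```

```text
[ 0.62432086 -0.14287037  0.20320196] [-0.34006736 -0.1381583  -0.43911034] 24.4
[np.float64(0.0007), np.float64(0.0002), np.float64(0.0004), np.float64(0.0002), np.float64(-0.0002), np.float64(0.0)]
[np.float64(0.0034), np.float64(0.0115), np.float64(0.0004), np.float64(0.0002), np.float64(-0.0002), np.float64(0.008)]
[np.float64(0.0056), np.float64(0.0229), np.float64(0.0004), np.float64(0.0001), np.float64(-0.0002), np.float64(0.0159)]
[np.float64(0.0071), np.float64(0.0344), np.float64(0.0004), np.float64(0.0001), np.float64(-0.0003), np.float64(0.0239)]
```

Emit:
{"op": "step_arm", "data": {
  "commands": [
    [0.0005,0.002,0,0,0,0.001,1],
    [0.001,0.004,0,0,0,0.003,1],
    [0.002,0.006,0,0,0,0.004,1],
    [0.002,0.008,0,0,0,0.005,1],
    [0.003,0.01,0,0,0,0.007,1],
    [0.003,0.0115,0,0,0,0.008,1],
    [0.004,0.013,0,0,0,0.009,1],
    [0.004,0.0145,0,0,0,0.009,1],
    [0.004,0.016,0,0,0,0.009,1],
    [0.004,0.016,0,0,0,0.009,1]
  ]
}}

```text
clock: 25.65
tcp_pos: [0.6289, -0.1449, 0.2028]
orientation: [-2.899, -1.195, 0.006]
contact_force: [-13.9, 7.4, 9.3]
grip_width: -0.0
```

Emit:
{"op": "step_arm", "data": {
  "commands": [
    [0,0.003,0,0,0,0,1],
    [0,0.003,0,0,0,0,1],
    [0,-0.02,0,0,0,0,1],
    [0,-0.05,0,0,0,0,1],
    [0,-0.05,-0.06,0,0,0,1],
    [0,-0.05,-0.16,0,0,0,1],
    [-0.05,-0.05,-0.26,0,0,-0.02,1],
    [-0.15,-0.05,-0.36,0,0,-0.04,1],
    [-0.25,-0.05,-0.36,0,0,-0.07,1],
    [-0.25,-0.05,-0.36,0,0,-0.07,1]
  ]
}}

```text
clock: 26.9
tcp_pos: [0.5204, -0.2203, 0.3849]
orientation: [-2.576, -1.792, 0.001]
contact_force: [-0.1, 0.7, -0.1]
grip_width: 0.0
```

Run:
```python
from rel import *
s=readout.get_obs(); print(s['tcp_pos'],s['contact_force'],s['clock'])
f=grab_frame('wrist');save(f,'w9.png')
for c in('side','scene'):
    g=grab_frame(c)
    for t,z in(('bar_push',.134),('bar_pin',.134),('lever_tip',.199),('handle_grip',.17),('nut_axis',.17)):
        q=tip_of(t,g)
        if q: print(c,t,round(q[0]['p'],2),atz(g,q[0]['point'],z).round(4))
```

```text
[ 0.52038788 -0.22026247  0.38488345] [-0.11381124  0.69815766 -0.1178611 ] 26.9
side bar_push 0.6 [ 0.6659 -0.1553  0.134 ]
side bar_pin 0.73 [ 0.5693 -0.2352  0.134 ]
side lever_tip 0.46 [0.4961 0.0254 0.199 ]
side handle_grip 0.92 [0.5407 0.1082 0.17  ]
side nut_axis 0.88 [ 0.5101 -0.0627  0.17  ]
scene bar_push 0.71 [ 0.6527 -0.1517  0.134 ]
scene bar_pin 0.96 [ 0.57   -0.2378  0.134 ]
scene lever_tip 0.44 [0.5186 0.0475 0.199 ]
scene handle_grip 0.95 [0.5266 0.1229 0.17  ]
scene nut_axis 0.88 [ 0.5069 -0.0524  0.17  ]
```

View pics/w9.png

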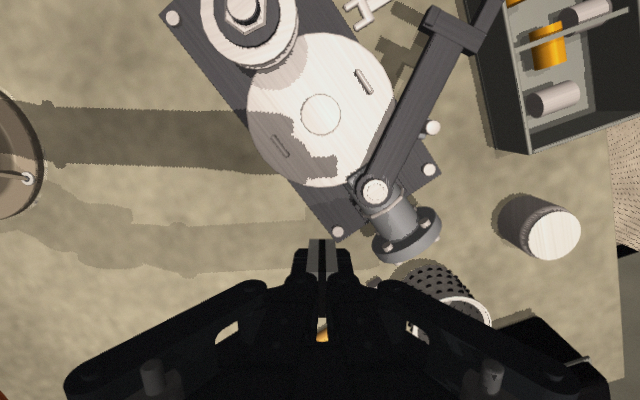

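The bar lies at its post (432,128), clear of the nut. I'll check its angle numerically and take a close look at the lever.

Emit:
{"op": "step_arm", "data": {
  "commands": [
    [0.1,-0.04,0,0,0,-0.02,1],
    [0.2,-0.08,0,0,0,-0.04,1],
    [0.262,-0.098,0.02,0,0,-0.057,1],
    [0.262,-0.098,0.02,0,0,-0.057,1],
    [0.262,-0.098,0.02,0,0,-0.057,1],
    [0.262,-0.098,0.02,0,0,-0.057,1],
    [0.262,-0.098,0.02,0,0,-0.057,1],
    [0.262,-0.098,0.02,0,0,-0.057,1],
    [0.262,-0.098,0.02,0,0,-0.057,1],
    [0.262,-0.098,0.02,0,0,-0.057,1]
  ]
}}

```text
clock: 28.8
tcp_pos: [0.5224, -0.0759, 0.3735]
orientation: [-2.206, -2.226, 0.002]
contact_force: [-1.1, 0.8, 0.1]
grip_width: 0.0003
```

Run:
```python
from rel import *
f=grab_frame('wrist');save(f,'w10.png');s=readout.get_obs();print(s['tcp_pos'],s['contact_force'])
for t,z in(('lever_tip',.199),('handle_grip',.17),('nut_axis',.17)):
    q=tip_of(t,f)
    if q: print(t,round(q[0]['p'],2),q[0]['point'],atz(f,q[0]['point'],z).round(4))
```

```text
[ 0.52243508 -0.07587991  0.3735433 ] [ 0.39239077  1.10019693 -0.58418532]
lever_tip 0.95 [294.7, 71.3] [0.4993 0.0309 0.199 ]
nut_axis 0.42 [292.8, 73.4] [0.4949 0.0334 0.17  ]
```

View pics/w10.png

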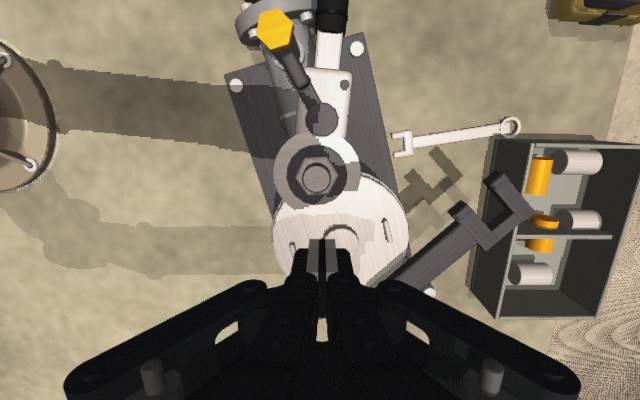

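Run:
```python
from rel import *
f=grab_frame('wrist')
A=lambda p,z:atz(f,p,z)[:2]
an=lambda a,b:np.arctan2(*(b-a)[::-1])
P=A((322,118),.192);T=A((294,71),.199);N=A((316,178),.2);H=A((334,20),.17)
print(P,T,N,H,'handle',an(np.array([.518,-.053]),H),an(P,H),'lever',an(P,T),an(P,T)-an(np.array([.518,-.053]),H))
g=f['img'][200:295,370:500];e=cv2.resize(g,None,fx=5,fy=5,interpolation=cv2.INTER_CUBIC)
cv2.imwrite('pics/crop.png',cv2.cvtColor(e,cv2.COLOR_RGB2BGR))
for th in(1.0,1.05):
    for al in(.13,.2):
        print(th,al,[proj(f,[*bar(th,o,.142,al)[:2],.142]).round() for o in(.017,-.017)])
```

```text
[ 0.52083791 -0.00415414] [0.49869842 0.03116458] [ 0.51614972 -0.0536007 ] [0.53015664 0.07549601] handle 1.4764699675687067 1.4543301151880768 lever 2.1307238704877385 0.6542539029190317
1.0 0.13 [array([432., 242.]), array([452., 261.])]
1.0 0.2 [array([481., 198.]), array([500., 219.])]
1.05 0.13 [array([437., 246.]), array([455., 265.])]
1.05 0.2 [array([487., 204.]), array([505., 225.])]
```

View pics/crop.png

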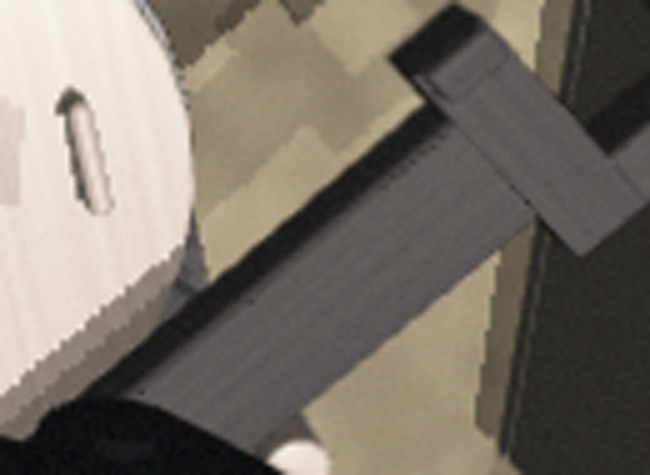

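```bash
python3 -c "
from bench import r,readout
print(readout.get_obs()['contact_force'],readout.get_obs()['clock']); print(r.hand_in())"
```

```text
[ 0.23945669  0.44685121 -0.32461633] 29.05
the job is handed in; nothing more can be done
None
```

The strainer's clamp bar is off its nut and pushed home against the stop post. I handed the job in at 29 s with the arm clear of everything.

- **Direction lever:** I pushed the fin over until the handle itself began to give. My last picture puts it at about +0.65 rad by hand-picked pixels and about +0.56 by a rougher estimate. Both fit the +0.6 stop within my measuring error.
- **Nut:** I worked the handle through three full loosening strokes of about 1.2 to 1.4 rad each. The nut resisted at roughly 7 to 11 N on the loosening strokes and the handle clicked back freely. I could not read how far the nut turned, but the bar then swung free with almost no force.
- **Clamp bar:** I pushed it round until it stopped, with the force rising to about 16 N against roughly 3 N when swinging freely. The close-up shows it touching the post. My picture measurement gives 1.03 to 1.05 rad against the nominal 1.05.
- **Everything else:** The ratchet is still on the nut and set to loosen. Nothing else was touched, and the plain spanner still lay in its place. I made no separate check of the oil bottle or hammer.

One disagreement: the two fixed cameras' lever positions differed by about 2 cm in the last check. I relied on the wrist camera instead.

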